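Set the dish warmer with its edge thumbwheel and start it

ROBOT

A 6-joint arm with a two-finger parallel gripper is mounted at the origin on a cart in front of the work surface, level with it; the furniture and walls round the work are solid. World frame = base frame: x ahead of the robot, y to its left, z up, the work surface at z = 0. Lengths are in mm, angles in rad, forces in N, time in s.
With the tool pointing down it reaches from about 350 to 775 mm from the base axis. Payload 7.3 kg.
Tool frame: the origin (TCP) lies on the mounting face of the last link; the fingertips stand 178 mm ahead of it and the grasp point (between the pads) lies 159 mm ahead of it; z points along the fingers, y is the line along which they close (so a half turn about z gives the same grasp; the last joint's range is limited). The gripper opens to 92 mm and grips with 3 to 60 N. Pads are 19 mm wide; open, the fingers measure 130 mm over their backs; the gripper's body (75 mm by 190 mm) begins 47 mm behind the grasp point.
Start: joints at [1.161, 0.342, 1.524, -0, 1.275, -0.146], TCP at [136.872, 506.847, 404.741] pointing down, gripper open.
Joint ranges: [-2.53, 2.53], [-0.77, 2.02], [0.04, 2.7], [-1, 4.14], [0.28, 2.66], [-3.11, 3.11]. Speed limits (rad/s): [2.57, 2.57, 3.14, 3.14, 3.14, 3.14].

INTERFACE

Orientations are given as [roll, pitch, yaw] about the fixed x, y, z axes, in that order (R = Rz(yaw) Ry(pitch) Rx(roll)).
In Python, from plant import bot, vision gives the robot as it stands. The module is installed in compiled form; this text tells all that it offers.
- The arm moves only by the shell command python3 -m crank 'ROWS'. ROWS is a JSON list of rows, 1 to 5 of them, each of 5 numbers: the finger opening in mm, then dx, dy, dz in mm, then a turn about the tool's z in rad; each row is the pose to reach, as a shift and turn from the pose commanded when the command began, along the tool's axes at that moment; what a row does not reach only later rows make up. A row lasts 1/8 s, in which the tool goes at most 62.5 mm and 0.188 rad, less where a joint would pass 70% of its speed; a pose out of reach is approached as far as the arm can. The fingers move at their own pace and stop on an object; the grip force is fixed at half the most. Time passes only in rows, so rows that do not move let the fingers close. It prints the time, the measured TCP pose, the force, the opening and the grip force at its end.
- bot.get_obs(): the state, without advancing time (a new reading comes with each control period).
- vision.capture(name): name is "side" or "top"; returns a dict with "color" (420x560x3 uint8, red, green, blue), "K" (3x3 intrinsics, pixels), "R" (3x3) and "t" (3): a world point X has camera coordinates R X + t. Camera axes: x right, y down, z forward; pixel columns grow to the right and rows downward; lengths in mm; the calibration is good to about 2 mm. A picture is of the moment at which its call begins. There is no depth.
- bot.close_job(): hands the job in; it is judged then, once.
The state is a dict: "time": time; "joint_positions": joint angles; "dq": joint speeds; "tau": joint torques, N m; "tool_pos": TCP position; "tcp_rot": TCP orientation; "contact_force": force on the tool from outside, world axes, zero at the start; "moment": the same for the moment, N m; "grip_width": finger opening in mm; "finger_force": force on a finger pad.
Only numpy, scipy, OpenCV 4.12 (cv2) and the standard library are available. Lean on these libraries where they do the work, as an engineer would, in place of code of your own. Each camera call takes 0.05 s, during which the arm holds its last target. There are 200 camera calls.

TASK

The dish warmer on the worktop is set too low: with a fingertip, roll the thumbwheel in the narrow slot of its panel until the red pointer stands level with the green mark on the scale. Then take the finger off the wheel and press the blue start key right down once, and let it go. Use light fingertip force on the appliance (never more than about 10 N), and leave the dishes, the pepper shaker and the spice jar where they stand.

Things in the scene. Friction and masses are not known exactly. Their poses are not given: they have to be found in the camera images.
- warmer: Low dish warmer, fixed, 275 (x) by 300 mm (y). Origin on the worktop under its middle; x points from console to hot plate, y to the left, z up. Front (local x -140 to -30 mm): grey panel, top 60 mm up; behind: dark hot plate, 50 mm up. A clear scale window (local x -61 to -33, y -11 to 81 mm) rises 16 mm over the panel. Delicate: keep fingers' force on wheel, key or panel under 12 N.
- wheel_slot (a point): Centre of the thumbwheel's slot (14 mm along warmer x, 48 mm along y), at the panel's upper face; axes as the warmer's. A black wheel with an orange-ribbed rim, radius 24 mm, 10 mm thick, axle along x, stands up through it. How far it stands proud differs between appliances, 3 to 15 mm, and is not measured: feel for it. A fingertip on its top moved along y rolls it, in strokes of some 24 mm.
- slot_end (a point): Left (+y) end of the same slot, at the panel's upper face; axes as the warmer's. How the wheel behaves: it sits on a sprung bracket that yields 1 mm per 10 N and bottoms after 2.5 mm. Rolling it takes about 2.5 N along the rim, so a finger must press with 4 N or more (friction about 1) or it slips. It stays where it is left.
- pointer (a joint): Place of the red pointer blade along the scale under the clear window behind the wheel, 0 at the right (-y) end to 0.060 m, growing along warmer +y. It is level with the green mark at 0.042, wanted within 0.0025. The wheel drives it: the wheel's top moving 1 mm along warmer +y moves the pointer 0.5 mm along +y, and back likewise. It starts between 0.002 and 0.022.
- set_mark (a point): Middle of the green mark (5 mm wide along warmer y) printed on the white scale under the window, at panel height; axes as the warmer's. The red blade must stand between its two green halves.
- start_key_top (a point): Centre of the upper face of the round blue start key (26 mm across) on the right of the panel; pressed straight down, it is a spring key.
- start_key (a joint): Travel of the start key, 0 up to 0.006 m fully down (5 N there); it counts as pressed beyond 0.0045 m and springs back.
- dish_stack: Stack of small white dishes, 69 mm across, 78 mm high, loose on the hot plate; origin under its middle. Leave alone.
- sauce_dish: Single small white sauce dish, 67 mm across, 21 mm high, loose on the hot plate; origin under its middle. Leave alone.
- pepper_shaker: Steel pepper shaker, 58 mm across, 95 mm high, standing beside the warmer; origin under its middle. Leave alone.
- spice_jar: White-capped spice jar, 47 mm across, 98 mm high, standing beside the warmer; origin under its middle. Leave alone.

How it is judged (in metres and radians):
On the way, in this order (a step that is already met when the one before it is completed fails the run):
1. the red pointer is level with the green mark and the fingers are off the warmer (value of joint pointer between 0.0395 and 0.0445 m and contact force between the fingers and warmer below 0.3 N), for 0.3 s.
2. the start key is pressed down with the pointer at the mark (value of joint pointer between 0.0395 and 0.0445 m and value of joint start_key above 0.0045 m), for 0.05 s.
3. the key is let go (value of joint start_key below 0.001 m), for 0.1 s.
At the end, for the whole second after the job is handed in: The pointer stands within 2.5 mm of the green mark, the start key has been pressed (beyond 4.5 mm) after that and is up again, and the dishes, shaker and jar stand within 15 mm of where they were (value of joint pointer between 0.0395 and 0.0445 m and value of joint start_key below 0.001 m and distance of each of dish_stack, sauce_dish, pepper_shaker, spice_jar from where it was at the start of the episode below 0.015 m); the robot touches nothing.
It fails at once if more than 12 N between the fingers and the warmer (wheel, key or panel) (contact force between the fingers and warmer above 12 N).
It fails at once if the start key pressed while the pointer is not at the mark (value of joint start_key above 0.003 m and not (value of joint pointer between 0.0395 and 0.0445 m)).
It fails at once if a dish, the pepper shaker or the spice jar is moved more than 15 mm (distance of any of dish_stack, sauce_dish, pepper_shaker, spice_jar from where it was at the start of the episode above 0.015 m).
It also fails if it takes over 67 s, if anything falls off the work surface, if the arm or the gripper's body presses on something with over 40 N, if the wrist force passes 120 N, or if a joint passes its speed limit or range.

## Working session

There is one attempt and no reset: what is moved stays moved. The work goes in short steps, Python scripts to look and compute and a shell command to move; the robot and the scene stay as the last step left them, time stands still between calls to the robot, and variables do not carry over. Pictures are saved under pics/ and viewed, at most 10 in all, crops included, and the job is handed in when it is done.

```bash
mkdir -p pics; python3 - <<'E'
from plant import bot, vision
import cv2,numpy as np,pickle
o=bot.get_obs(); print(o)
for n in("side","top"):
    c=vision.capture(n); pickle.dump(c,open(n+'.pkl','wb')); cv2.imwrite(f'pics/{n}0.png',c['color'][:,:,::-1]); print(n,c['K'],c['R'],c['t'])
E
```

```text
{'time': 0.0, 'joint_positions': array([ 1.16102099e+00,  3.42706495e-01,  1.52502116e+00, -8.70742090e-06,
        1.27537103e+00, -1.46016712e-01]), 'dq': array([-0.00049025,  0.00228297, -0.00054728,  0.00184129, -0.00105217,
        0.00053896]), 'tau': array([-1.82618282e-03, -4.31232584e+01, -2.44215095e+01,  7.15735881e-02,
        5.61300537e-02, -1.09139201e-04]), 'tool_pos': array([136.80671528, 506.72116397, 404.0517278 ]), 'tcp_rot': array([-3.14010144e+00, -2.10886524e-04,  2.87783642e+00]), 'contact_force': array([ 1.27948345, -0.15294502, -0.13212224]), 'moment': array([-0.00371611,  0.05803783,  0.01439875]), 'finger_force': 0.0, 'grip_width': 92.01751899137217}
side [[451.87298653   0.         281.61170245]
 [  0.         451.87298653 204.91388173]
 [  0.           0.           1.        ]] [[-0.38557019 -0.92262931 -0.00952806]
 [-0.82534807  0.3494956  -0.44345618]
 [ 0.41247569 -0.16311952 -0.89624541]] [199.69708898 527.66575299 722.5545096 ]
top [[509.20886307   0.         269.07335478]
 [  0.         509.20886307 215.48218318]
 [  0.           0.           1.        ]] [[ 0.02062793 -0.99976879  0.00607067]
 [-0.98993794 -0.02127454 -0.13989379]
 [ 0.13999059 -0.00312387 -0.99014791]] [-41.53522699 612.11607916 981.34199933]
```

View pics/side0.png

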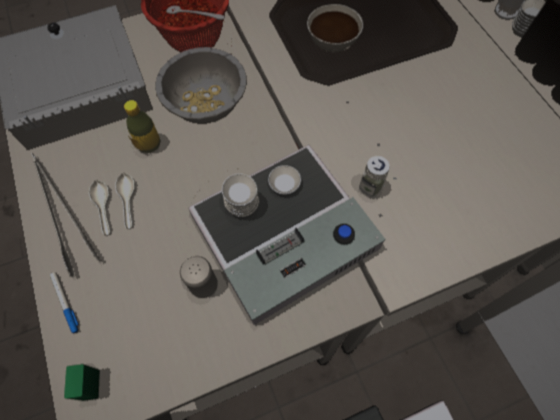

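View pics/top0.png

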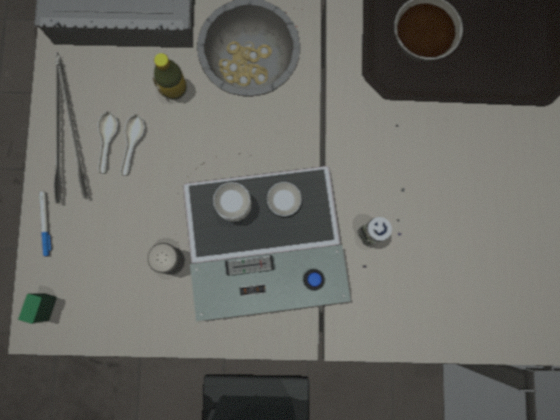

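The warmer is turned slightly. In the top view the slot is near (252,290), the key near (314,279) and the window near (249,266). In the side view the slot is near (292,268), the key near (344,233) and the window near (280,246). Next I'll enlarge both.

```bash
python3 - <<'E'
import cv2,pickle,numpy as np
out=[]
for n,(x,y) in(("side",(255,205)),("top",(215,240))):
    c=pickle.load(open(n+'.pkl','rb'))['color'][y:y+90,x:x+130,::-1]
    c=cv2.convertScaleAbs(c,alpha=1.6)
    out.append(cv2.resize(c[:50 if 0 else 90],None,fx=6,fy=6,interpolation=cv2.INTER_CUBIC))
    cv2.imwrite(f'pics/{n}_crop.png',out[-1])
E
```

```text
(no output)
```

View pics/side_crop.png

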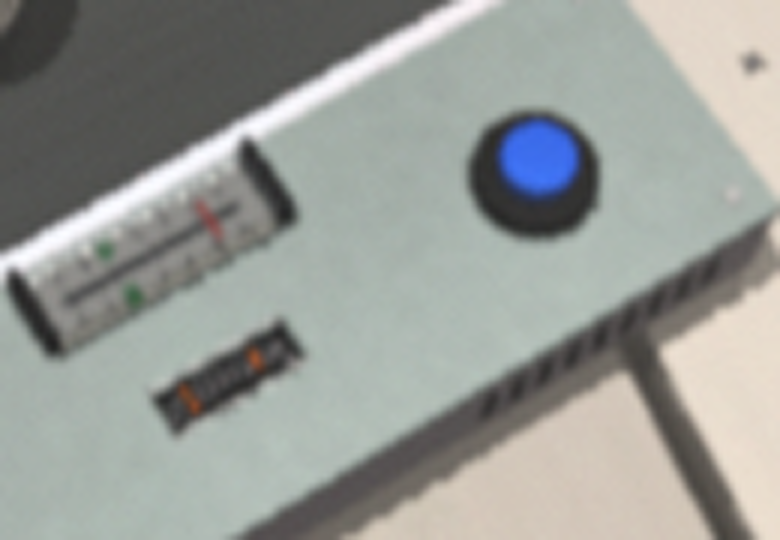

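View pics/top_crop.png

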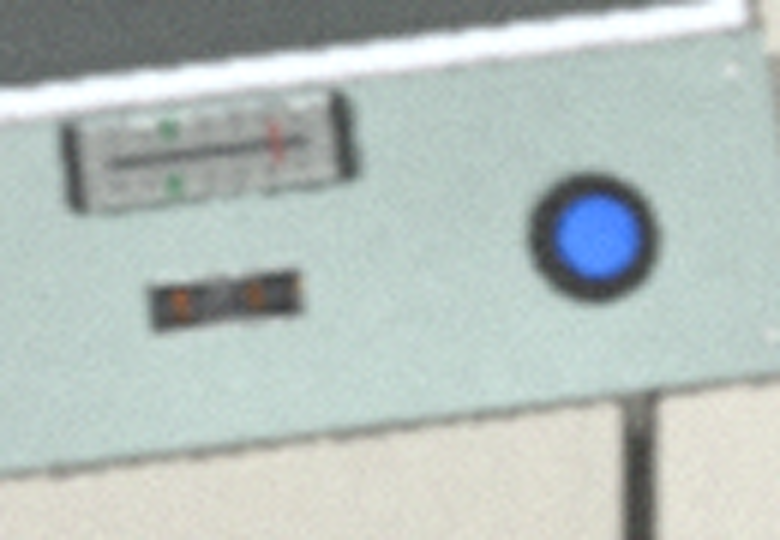

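The crops show these pixels, side first and then top:
- Slot centre: (228,377) and (226,300).
- Blue key: (540,157) and (598,237).
- Green mark middle: (119,273) and (171,157).
- Red pointer: (209,220) and (277,143).

Next I'll triangulate them.

```bash
cat >h.py <<'E'
import cv2,pickle,numpy as np
C={n:pickle.load(open(n+'.pkl','rb')) for n in("side","top")}
OFF={"side":(255,205),"top":(215,240)}
def P(n): c=C[n]; return c['K']@np.c_[c['R'],c['t']]
def px(n,p): return (np.array(p,float)+.5)/6-.5+OFF[n]
def tri(s,t):
    X=cv2.triangulatePoints(P("side"),P("top"),px("side",s),px("top",t)); return (X[:3]/X[3]).ravel()
def plane(n,p,z):
    c=C[n]; d=c['R'].T@np.linalg.solve(c['K'],np.r_[px(n,p),1]); o=-c['R'].T@c['t']; return o+d*(z-o[2])/d[2]
E
python3 - <<'E'
from h import *
np.set_printoptions(precision=1,suppress=True)
pts=dict(slot=((228,377),(226,300)),L=((165,412),(152,307)),R=((292,338),(300,292)),key=((540,157),(598,237)),mark=((119,273),(171,157)),ptr=((209,220),(277,143)))
for k,(s,t) in pts.items(): print(k,tri(s,t),plane("side",s,60),plane("top",t,60))
a=plane("top",(0,118),60);b=plane("top",(745,20),60);a2=plane("top",(0,470),60);b2=plane("top",(780,376),60)
for u,v in((a,b),(a2,b2)):d=u-v;print(np.arctan2(-d[0],d[1]))
from plant import bot; print(bot.get_obs()['tcp_rot'])
E
```

```text
slot [464.3   0.3  57.1] [462.9  -0.2  60. ] [464.7   1.   60. ]
L [461.4  23.8  58.1] [460.   22.6  60. ] [462.   24.9  60. ]
R [467.4 -23.5  59.7] [466.9 -24.2  60. ] [467.8 -22.8  60. ]
key [ 486.6 -118.    79.2] [ 492.5 -124.7   60. ] [ 487.4 -119.    60. ]
mark [510.   19.2  58.4] [508.8  18.3  60. ] [510.4  20.1  60. ]
ptr [515.3 -15.   58.8] [514.4 -15.7  60. ] [515.6 -14.3  60. ]
0.15180146248257403
0.1383589710939556
[-3.1 -0.   2.9]
```

```bash
python3 -m crank '[[0,-44,-40,0,0],[0,-89,-80,0,0],[0,-134,-121,0,0],[0,-179,-161,0,0],[0,-224,-202,0,0]]'
python3 -m crank '[[0,-44,-40,0,-0.08],[0,-89,-80,0,-0.16],[0,-134,-121,0,-0.24],[0,-179,-161,0,-0.32],[0,-224,-202,0,-0.406]]'
python3 -m crank '[[0,0,0,0,0],[0,0,0,0,0]]'
```

```text
time: 0.72
tool_pos: [301.0, 251.7, 404.7]
tcp_rot: [3.141, 0.0, 2.878]
contact_force: [1.3, 0.4, -0.3]
grip_width: 46.2
finger_force: 0.0
time: 1.35
tool_pos: [464.7, -1.9, 404.6]
tcp_rot: [3.141, -0.0, -2.997]
contact_force: [0.8, -0.6, -0.7]
grip_width: 0.9
finger_force: 0.0
time: 1.6
tool_pos: [463.6, 0.2, 404.2]
tcp_rot: [3.141, -0.002, -3.001]
contact_force: [0.8, -0.6, 0.2]
grip_width: 0.4
finger_force: 0.0
```

```bash
cat >chk.py <<'E'
import sys
from plant import bot
o=bot.get_obs(); f=o['contact_force']; print('CHK t%.2f z%.2f F %s'%(o['time'],o['tool_pos'][2]-178,f.round(1)))
sys.exit(0 if f[2]<float(sys.argv[1]) else 1)
E
python3 -m crank '[[0,0,-4,45,0],[0,0,-8,90,0],[0,0,-12,135,0],[0,0,-12,142,0],[0,0,-12,142,0]]'
for i in 1 2 3 ; do :; done
python3 -m crank '[[0,0,0,0,0]]' | grep -E 'pos|contact'; python3 -m crank '[[0,0,0,0,0]]'| grep -E 'pos|contact'
python3 -m crank '[[0,0,0,0,0]]' | grep -E 'pos|contact'
```

```text
time: 2.22
tool_pos: [465.8, -11.0, 263.6]
tcp_rot: [3.142, 0.0, -2.998]
contact_force: [0.7, -0.3, -0.4]
grip_width: 0.5
finger_force: 0.0
tool_pos: [466.3, -11.4, 264.5]
contact_force: [-0.0, 1.2, 0.5]
tool_pos: [466.1, -11.7, 264.1]
contact_force: [0.5, 1.0, 1.0]
tool_pos: [465.9, -11.8, 263.4]
contact_force: [-0.4, -0.1, 0.0]
```

```bash
python3 - <<'E'
from plant import vision
import cv2
c=vision.capture("side"); cv2.imwrite('pics/side1.png',cv2.resize(cv2.convertScaleAbs(c['color'][170:320,200:400,::-1],alpha=1.6),None,fx=4,fy=4,interpolation=cv2.INTER_CUBIC))
E
```

```text
(no output)
```

View pics/side1.png

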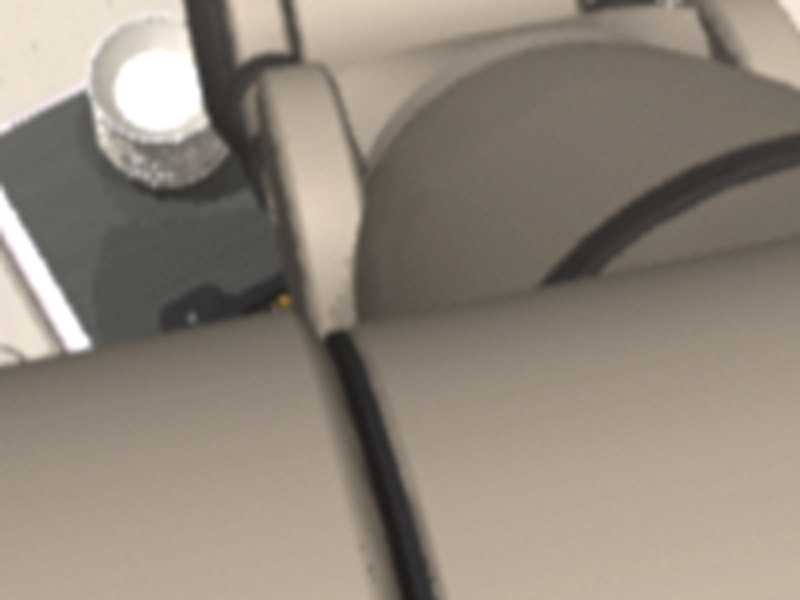

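The arm hides the console from the side camera, and nothing else useful shows. I'll feel downwards for the wheel.

```bash
python3 -m crank '[[0,0,0,5,0],[0,0,0,8,0],[0,0,0,8,0]]' >/dev/null; K(){ python3 chk.py 2.2; }
K && python3 -m crank '[[0,0,0,0.5,0],[0,0,0,1,0]]' >/dev/null && K && python3 -m crank '[[0,0,0,0.5,0],[0,0,0,1,0]]' >/dev/null && K && python3 -m crank '[[0,0,0,0.5,0],[0,0,0,1,0]]' >/dev/null && K && python3 -m crank '[[0,0,0,0.5,0],[0,0,0,1,0]]' >/dev/null && K && python3 -m crank '[[0,0,0,0.5,0],[0,0,0,1,0]]' >/dev/null && K && python3 -m crank '[[0,0,0,0.5,0],[0,0,0,1,0]]' >/dev/null && K && python3 -m crank '[[0,0,0,0.5,0],[0,0,0,1,0]]' >/dev/null && K && python3 -m crank '[[0,0,0,0.5,0],[0,0,0,1,0]]' >/dev/null && K
```

```text
CHK t3.02 z76.27 F [-0.4  0.3 -0.2]
CHK t3.27 z75.71 F [-0.9 -0.1 -0.6]
CHK t3.52 z74.71 F [ 0.8 -0.  -0.7]
CHK t3.77 z73.67 F [-0.4  0.8  0.2]
CHK t4.03 z72.65 F [ 0.1 -0.8  0.6]
CHK t4.28 z71.66 F [-0.9  0.1  0.2]
CHK t4.53 z70.68 F [-0.5  0.5  0.3]
CHK t4.78 z69.69 F [-0.7 -1.1  0.3]
CHK t5.03 z68.68 F [ 0.2  0.6 -0.4]
```

```bash
K(){ python3 chk.py 2.2; }
python3 -m crank '[[0,0,0,0.5,0],[0,0,0,0.5,0]]' >/dev/null && K && python3 -m crank '[[0,0,0,0.5,0],[0,0,0,0.5,0]]' >/dev/null && K && python3 -m crank '[[0,0,0,0.5,0],[0,0,0,0.5,0]]' >/dev/null && K && python3 -m crank '[[0,0,0,0.5,0],[0,0,0,0.5,0]]' >/dev/null && K && python3 -m crank '[[0,0,0,0.5,0],[0,0,0,0.5,0]]' >/dev/null && K && python3 -m crank '[[0,0,0,0.5,0],[0,0,0,0.5,0]]' >/dev/null && K && python3 -m crank '[[0,0,0,0.5,0],[0,0,0,0.5,0]]' >/dev/null && K && python3 -m crank '[[0,0,0,0.5,0],[0,0,0,0.5,0]]' >/dev/null && K && python3 -m crank '[[0,0,0,0.5,0],[0,0,0,0.5,0]]' >/dev/null && K && python3 -m crank '[[0,0,0,0.5,0],[0,0,0,0.5,0]]' >/dev/null && K
```

```text
CHK t5.28 z68.17 F [-0.9 -0.  -0.6]
CHK t5.53 z67.68 F [ 0.2 -1.5 -0.8]
CHK t5.78 z67.18 F [-0.1  0.8 -0.4]
CHK t6.03 z66.68 F [-0.5 -0.6  0.5]
CHK t6.28 z66.17 F [-0.4  0.1  0.6]
CHK t6.53 z65.68 F [0.6 0.4 0.7]
CHK t6.78 z65.16 F [-0.5 -0.5  0.7]
CHK t7.03 z64.67 F [0.2 0.3 0.3]
CHK t7.28 z64.18 F [-0.9  0.  -0.7]
CHK t7.53 z63.68 F [-0.2  0.3 -1. ]
```

```bash
K(){ python3 chk.py 2; }
python3 -m crank '[[0,0,0,0.3,0],[0,0,0,0.3,0]]' >/dev/null && K && python3 -m crank '[[0,0,0,0.3,0],[0,0,0,0.3,0]]' >/dev/null && K && python3 -m crank '[[0,0,0,0.3,0],[0,0,0,0.3,0]]' >/dev/null && K && python3 -m crank '[[0,0,0,0.3,0],[0,0,0,0.3,0]]' >/dev/null && K && python3 -m crank '[[0,0,0,0.3,0],[0,0,0,0.3,0]]' >/dev/null && K && python3 -m crank '[[0,0,0,0.3,0],[0,0,0,0.3,0]]' >/dev/null && K
```

```text
CHK t7.78 z63.40 F [ 1.1 -0.7  0. ]
CHK t8.03 z63.07 F [-0.  -0.1 -1. ]
CHK t8.28 z62.81 F [1.1 0.8 0.2]
CHK t8.53 z62.57 F [ 0.7 -0.4  1.2]
CHK t8.78 z62.30 F [-0.3  0.5  2.2]
```

```bash
K(){ python3 chk.py 6; }
python3 -m crank '[[0,0,0,0.3,0],[0,0,0,0.3,0]]' >/dev/null && K && python3 -m crank '[[0,0,0,0,0]]' >/dev/null && K; python3 -m crank '[[0,0,0,0.2,0],[0,0,0,0.2,0]]' >/dev/null && K;python3 -m crank '[[0,0,0,0,0]]' >/dev/null ; K
```

```text
CHK t9.03 z62.04 F [-1.3  0.1  3.8]
CHK t9.15 z62.01 F [0.9 0.1 3.4]
CHK t9.40 z61.82 F [ 0.  -0.3  4.5]
CHK t9.53 z61.81 F [-0.3 -0.5  5.2]
```

```bash
K(){ python3 chk.py 8.5; }
python3 -m crank '[[0,0,0,0.15,0],[0,0,1,0.15,0]]' >/dev/null && K && python3 -m crank '[[0,0,2,0,0],[0,0,4,0,0]]' >/dev/null && K && python3 -m crank '[[0,0,2,0,0],[0,0,4,0,0]]' >/dev/null && K && python3 -m crank '[[0,0,2,0,0],[0,0,4,0,0]]' >/dev/null && K
```

```text
CHK t9.78 z61.73 F [-0.1 -5.   5.7]
CHK t10.03 z62.09 F [-2.4 -6.6 10.2]
```

```bash
python3 -m crank '[[0,0,0,-1.5,0],[0,0,0,-4,0],[0,0,0,-4,0]]'
```

```text
time: 10.4
tool_pos: [464.9, -6.8, 243.3]
tcp_rot: [3.141, -0.001, -2.999]
contact_force: [-0.4, -0.2, -0.1]
grip_width: 0.2
finger_force: 0.0
```

```bash
python3 - <<'E'
from plant import vision
import cv2
a=vision.capture("top"); cv2.imwrite('pics/top1.png',cv2.resize(cv2.convertScaleAbs(a['color'][200:320,160:360,::-1],alpha=1.6),None,fx=4,fy=4,interpolation=cv2.INTER_CUBIC))
E
```

```text
(no output)
```

View pics/top1.png

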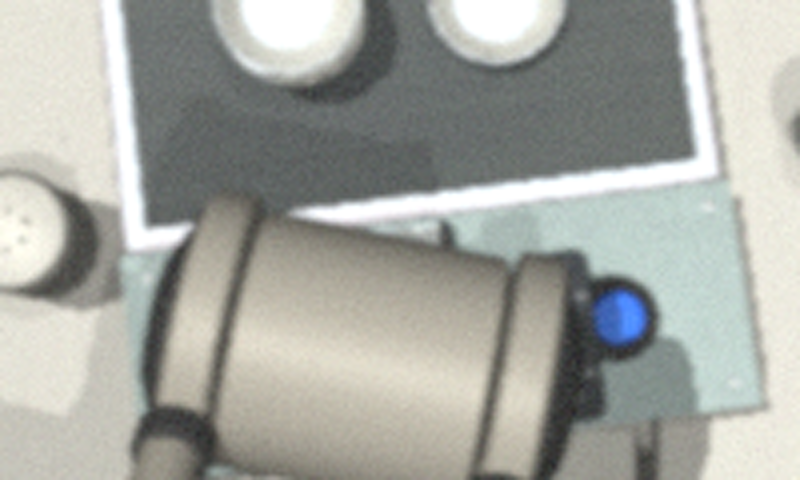

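The arm also covers the wheel from above. In the picture the gripper's end is parallel to the warmer's edge, so the yaw is right, and the key is clear at (620,318). I'll feel for the wheel at the slot centre instead.

```bash
K(){ python3 chk.py 2.2; }
python3 -m crank '[[0,0,3,-3,0],[0,0,7,-3,0],[0,0,7,-3,0]]' >/dev/null;K && python3 -m crank '[[0,0,0,0.6,0],[0,0,0,0.6,0]]' >/dev/null && K && python3 -m crank '[[0,0,0,0.6,0],[0,0,0,0.6,0]]' >/dev/null && K && python3 -m crank '[[0,0,0,0.6,0],[0,0,0,0.6,0]]' >/dev/null && K && python3 -m crank '[[0,0,0,0.6,0],[0,0,0,0.6,0]]' >/dev/null && K && python3 -m crank '[[0,0,0,0.6,0],[0,0,0,0.6,0]]' >/dev/null && K && python3 -m crank '[[0,0,0,0.4,0],[0,0,0,0.4,0]]' >/dev/null && K && python3 -m crank '[[0,0,0,0.4,0],[0,0,0,0.4,0]]' >/dev/null && K && python3 -m crank '[[0,0,0,0.4,0],[0,0,0,0.4,0]]' >/dev/null && K && python3 -m crank '[[0,0,0,0.4,0],[0,0,0,0.4,0]]' >/dev/null && K
```

```text
CHK t10.82 z68.55 F [-0.1 -1.2 -0.3]
CHK t11.07 z67.86 F [ 0.3 -0.2 -0.6]
CHK t11.32 z67.30 F [ 0.4 -0.2  0.3]
CHK t11.57 z66.73 F [ 0.2  0.3 -0.9]
CHK t11.82 z66.13 F [-0.8 -0.3  0.7]
CHK t12.07 z65.51 F [ 0.4  0.2 -0.8]
CHK t12.32 z65.15 F [-0.2 -0.1  0.6]
CHK t12.57 z64.74 F [-0.8  0.4  0.8]
CHK t12.82 z64.33 F [0.1 0.4 0.7]
CHK t13.07 z64.05 F [-1.   0.4  1. ]
```

```bash
K(){ python3 chk.py ${1:-2.2}; }
python3 -m crank '[[0,0,0,0.3,0],[0,0,0,0.3,0]]' >/dev/null && K 4 && python3 -m crank '[[0,0,0,0.3,0],[0,0,0,0.3,0]]' >/dev/null && K 4 && python3 -m crank '[[0,0,0,0.2,0],[0,0,0,0.2,0]]' >/dev/null && K 4 && python3 -m crank '[[0,0,0,0.2,0],[0,0,0,0.2,0]]' >/dev/null && K 4 && python3 -m crank '[[0,0,0,0.2,0],[0,0,0,0.2,0]]' >/dev/null && K 4
```

```text
CHK t13.32 z63.82 F [-0.8 -0.2  4.1]
```

```bash
K(){ python3 chk.py ${1:-8}; }
python3 -m crank '[[0,0,0,0.2,0],[0,0,0,0.2,0]]' >/dev/null && K && python3 -m crank '[[0,0,1,0,0],[0,0,2,0.05,0]]' >/dev/null && K && python3 -m crank '[[0,0,1,0.05,0],[0,0,2,0.15,0]]' >/dev/null && K && python3 -m crank '[[0,0,1,0.1,0],[0,0,2,0.2,0]]' >/dev/null && K && python3 -m crank '[[0,0,1,0.15,0],[0,0,2,0.3,0]]' >/dev/null && K && python3 -m crank '[[0,0,1,0.2,0],[0,0,2,0.4,0]]' >/dev/null && K
```

```text
CHK t13.57 z63.60 F [-1.2  0.9  5.1]
CHK t13.82 z63.54 F [-1.7 -3.3  5.2]
CHK t14.07 z63.41 F [-0.6 -2.4  5. ]
CHK t14.32 z63.20 F [ 0.9 -2.   5.1]
CHK t14.57 z62.82 F [-0.2 -2.3  5. ]
CHK t14.82 z62.33 F [ 0.2 -1.1  3.6]
```

```bash
K(){ python3 chk.py ${1:-8}; }
python3 -m crank '[[0,0,0,-2,0],[0,0,-6,-4,0],[0,0,-13,-4,0],[0,0,-20,-4,0],[0,0,-20,-2,0]]' >/dev/null; K 3 && python3 -m crank '[[0,0,0,0.7,0],[0,0,0,1.4,0],[0,0,0,1.4,0]]' >/dev/null && K && python3 -m crank '[[0,0,0,0.3,0],[0,0,0,0.3,0]]' >/dev/null && K 5 && python3 -m crank '[[0,0,0,0.25,0],[0,0,0,0.25,0]]' >/dev/null ; K
```

```text
CHK t15.45 z64.30 F [0.1 0.1 0.6]
CHK t15.82 z63.01 F [-0.4 -0.7  2.5]
CHK t16.07 z62.80 F [-1.2  0.5  4.7]
CHK t16.32 z62.54 F [-1.9 -0.3  4.4]
```

```bash
K(){ python3 chk.py ${1:-8.5}; }
python3 -m crank '[[0,0,1,-0.18,0],[0,0,2,-0.35,0]]' >/dev/null && K && python3 -m crank '[[0,0,1,-0.15,0],[0,0,2,-0.3,0]]' >/dev/null && K && python3 -m crank '[[0,0,1,-0.1,0],[0,0,2,-0.2,0]]' >/dev/null && K && python3 -m crank '[[0,0,1,-0.07,0],[0,0,2,-0.13,0]]' >/dev/null && K && python3 -m crank '[[0,0,1,-0.04,0],[0,0,2,-0.04,0]]' >/dev/null && K
```

```text
CHK t16.57 z62.87 F [-1.6 -4.   5.1]
CHK t16.82 z63.23 F [-2.3 -3.2  6.1]
CHK t17.07 z63.41 F [-2.  -3.   5.2]
CHK t17.32 z63.51 F [-1.8 -1.9  5.4]
CHK t17.57 z63.53 F [-1.4 -3.6  3.1]
```

```bash
K(){ python3 chk.py ${1:-8.5}; }
python3 -m crank '[[0,0,1,0.1,0],[0,0,2,0.15,0]]' >/dev/null && K && python3 -m crank '[[0,0,1,0.05,0],[0,0,2,0.13,0]]' >/dev/null && K && python3 -m crank '[[0,0,1,0.1,0],[0,0,2,0.2,0]]' >/dev/null && K && python3 -m crank '[[0,0,1,0.15,0],[0,0,2,0.32,0]]' >/dev/null && K && python3 -m crank '[[0,0,1,0.2,0],[0,0,2,0.42,0]]' >/dev/null && K
python3 -m crank '[[0,0,0,-2,0],[0,0,-6,-4,0],[0,0,-13,-4,0],[0,0,-20,-4,0],[0,0,-20,-2,0]]' >/dev/null; K 3 && python3 -m crank '[[0,0,0,0.7,0],[0,0,0,1.4,0],[0,0,0,1.4,0]]' >/dev/null && K 4 && python3 -m crank '[[0,0,0,0.3,0],[0,0,0,0.3,0]]' >/dev/null ; K
```

```text
CHK t17.82 z63.44 F [-2.  -3.1  6.2]
CHK t18.07 z63.31 F [-0.9 -2.5  6.2]
CHK t18.32 z63.09 F [-1.5 -2.8  5.6]
CHK t18.57 z62.71 F [-1.1 -2.2  5.1]
CHK t18.82 z62.20 F [-1.  -1.9  4.2]
CHK t19.45 z64.14 F [0.1 0.2 0.3]
CHK t19.82 z62.90 F [-0.4 -0.6  2.7]
CHK t20.07 z62.62 F [-2.2 -0.8  3.1]
```

```bash
K(){ python3 chk.py ${1:-8.5}; }
python3 -m crank '[[0,0,0,0.15,0],[0,0,0,0.15,0]]' >/dev/null; K && python3 -m crank '[[0,0,1,-0.18,0],[0,0,2,-0.33,0]]' >/dev/null && K && python3 -m crank '[[0,0,1,-0.15,0],[0,0,2,-0.3,0]]' >/dev/null && K && python3 -m crank '[[0,0,1,-0.1,0],[0,0,2,-0.2,0]]' >/dev/null && K && python3 -m crank '[[0,0,1,-0.05,0],[0,0,2,-0.1,0]]' >/dev/null && K && python3 -m crank '[[0,0,1,0,0],[0,0,2,0,0]]' >/dev/null && K && python3 -m crank '[[0,0,1,0.05,0],[0,0,2,0.1,0]]' >/dev/null && K && python3 -m crank '[[0,0,1,0.05,0],[0,0,2,0.13,0]]' >/dev/null && K && python3 -m crank '[[0,0,1,0.1,0],[0,0,2,0.2,0]]' >/dev/null && K && python3 -m crank '[[0,0,1,0.15,0],[0,0,2,0.32,0]]' >/dev/null && K && python3 -m crank '[[0,0,1,0.2,0],[0,0,2,0.42,0]]' >/dev/null && K
```

```text
CHK t20.32 z62.45 F [-1.1 -0.7  3.8]
CHK t20.57 z62.79 F [-2.8 -4.5  5.3]
CHK t20.82 z63.13 F [-1.2 -4.7  5.2]
CHK t21.07 z63.35 F [-2.6 -3.1  6.4]
CHK t21.32 z63.43 F [-1.6 -2.3  4.8]
CHK t21.57 z63.43 F [-1.7 -2.7  6.1]
CHK t21.82 z63.37 F [-1.6 -2.9  6.4]
CHK t22.07 z63.24 F [-1.9 -2.5  5.9]
CHK t22.32 z63.02 F [-1.5 -1.6  5. ]
CHK t22.57 z62.66 F [-1.6 -2.   5.6]
CHK t22.82 z62.15 F [-0.4 -1.4  4.1]
```

```bash
python3 -m crank '[[0,0,0,-5,0],[0,0,0,-55,0],[0,0,30,-95,0],[0,0,90,-95,0],[0,0,150,-95,0]]' >/dev/null;python3 -m crank '[[0,0,50,0,0],[0,0,100,0,0],[0,0,100,0,0]]'; python3 - <<'E'
from plant import vision
import cv2,numpy as np,pickle
o=[]
for n,(x,y) in(("side",(255,225)),("top",(215,240))):
    c=vision.capture(n); pickle.dump(c,open(n+'1.pkl','wb'))
    o.append(cv2.resize(cv2.convertScaleAbs(c['color'][y:y+50,x:x+70,::-1],alpha=1.6),None,fx=6,fy=6,interpolation=cv2.INTER_CUBIC)[:300])
cv2.imwrite('pics/both1.png',np.vstack(o))
E
```

```text
time: 23.82
tool_pos: [426.2, 260.1, 334.9]
tcp_rot: [3.141, -0.0, -2.995]
contact_force: [0.1, -0.1, -0.8]
grip_width: 0.6
finger_force: 0.0
```

View pics/both1.png

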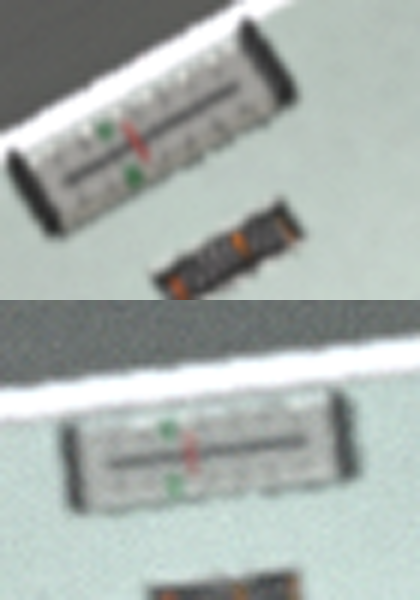

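The red pointer is at (137,142) in the side half and (192,452) in the top half. The mark's middle is at (119.5,153.5) and (171,457). That leaves about 7.0 mm in both views, so I need about 13.5 mm more stroke.

```bash
K(){ python3 chk.py ${1:-8.5}; }
python3 -m crank '[[0,0,-60,0,0],[0,0,-120,0,0],[0,0,-180,0,0],[0,0,-240,0,0],[0,0,-267,0,0]]' >/dev/null; python3 -m crank '[[0,0,0,45,0],[0,0,0,85,0],[0,0,0,91,0],[0,0,0,91,0],[0,0,0,91,0]]' >/dev/null; K 2 && python3 -m crank '[[0,0,0,1.3,0],[0,0,0,2.5,0],[0,0,0,2.8,0],[0,0,0,2.8,0]]' >/dev/null; K 2.5 && python3 -m crank '[[0,0,0,0.3,0],[0,0,0,0.3,0]]' >/dev/null; K 4 && python3 -m crank '[[0,0,0,0.3,0],[0,0,0,0.3,0]]' >/dev/null; K
python3 -m crank '[[0,0,0,0,0]]' | grep pos
```

```text
CHK t25.18 z67.60 F [ 0.2 -0.1 -0.4]
CHK t25.68 z63.54 F [-0.2 -0.2  2.3]
CHK t25.93 z63.24 F [-0.4  0.7  3.6]
CHK t26.18 z63.00 F [0.3 1.1 6.1]
tool_pos: [465.2, -6.9, 241.0]
```

```bash
K(){ python3 chk.py ${1:-8.5}; }
python3 -m crank '[[0,0,1,-0.15,0],[0,0,2,-0.28,0]]' >/dev/null && K && python3 -m crank '[[0,0,1,-0.08,0],[0,0,2,-0.18,0]]' >/dev/null && K && python3 -m crank '[[0,0,1,-0.04,0],[0,0,2,-0.08,0]]' >/dev/null && K && python3 -m crank '[[0,0,1,0,0],[0,0,2,0,0]]' >/dev/null && K && python3 -m crank '[[0,0,1,0.05,0],[0,0,2,0.1,0]]' >/dev/null && K && python3 -m crank '[[0,0,1,0.08,0],[0,0,2,0.16,0]]' >/dev/null && K && python3 -m crank '[[0,0,1,0.1,0],[0,0,1.5,0.18,0],[0,0,1.5,0.18,0]]' >/dev/null && K
python3 -m crank '[[0,0,0,-5,0],[0,0,0,-55,0],[0,0,30,-95,0],[0,0,90,-95,0],[0,0,150,-95,0]]' >/dev/null;python3 -m crank '[[0,0,50,0,0],[0,0,100,0,0],[0,0,100,0,0]]'; python3 - <<'E'
from plant import vision
import cv2,numpy as np,pickle
o=[]
for n,(x,y) in(("side",(255,225)),("top",(215,240))):
    c=vision.capture(n)
    o.append(cv2.resize(cv2.convertScaleAbs(c['color'][y:y+50,x:x+70,::-1],alpha=1.6),None,fx=6,fy=6,interpolation=cv2.INTER_CUBIC)[:300])
cv2.imwrite('pics/both2.png',np.vstack(o))
E
```

```text
CHK t26.55 z63.28 F [ 0.6 -3.9  4.4]
CHK t26.80 z63.43 F [-0.1 -3.3  5.2]
CHK t27.05 z63.51 F [ 0.5 -3.2  6. ]
CHK t27.30 z63.47 F [-0.6 -2.3  5.5]
CHK t27.55 z63.41 F [ 0.4 -2.2  5.2]
CHK t27.80 z63.27 F [-1.4 -3.1  5.2]
CHK t28.18 z63.01 F [ 0.2 -1.2  5.9]
time: 29.18
tool_pos: [426.5, 256.5, 335.5]
tcp_rot: [3.141, -0.001, -2.995]
contact_force: [0.0, -0.1, -0.9]
grip_width: 0.2
finger_force: 0.0
```

View pics/both2.png

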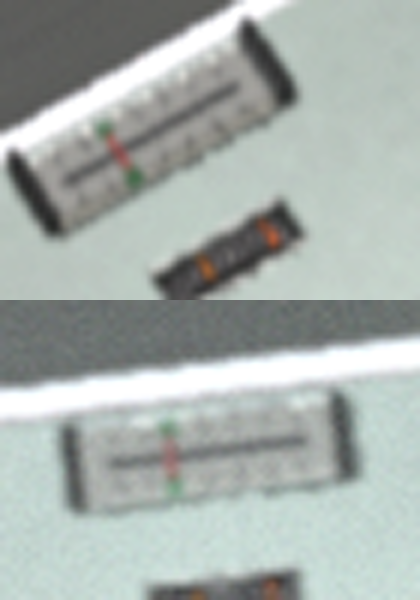

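The pointer is on the mark in both views: (120,153) in the side half and (171,457) in the top half. Next is the start key.

```bash
K(){ python3 chk.py ${1:-2}; }
python3 -m crank '[[0,0,-60,0,0],[0,0,-120,0,0],[0,0,-180,0,0],[0,0,-240,0,0],[0,0,-300,0,0]]' >/dev/null; python3 -m crank '[[0,-6,-60,0,0],[0,-6,-78,40,0],[0,-6,-78,68,0],[0,-6,-78,68,0],[0,-6,-78,68,0]]' | grep pos
K && python3 -m crank '[[0,0,0,1,0],[0,0,0,2,0],[0,0,0,2,0]]' >/dev/null && K && python3 -m crank '[[0,0,0,1,0],[0,0,0,2,0],[0,0,0,2,0]]' >/dev/null && K && python3 -m crank '[[0,0,0,1,0],[0,0,0,2,0],[0,0,0,2,0]]' >/dev/null && K && python3 -m crank '[[0,0,0,1,0],[0,0,0,2,0],[0,0,0,2,0]]' >/dev/null && K && python3 -m crank '[[0,0,0,1,0],[0,0,0,2,0],[0,0,0,2,0]]' >/dev/null && K && python3 -m crank '[[0,0,0,1,0],[0,0,0,2,0],[0,0,0,2,0]]' >/dev/null && K
```

```text
tool_pos: [487.2, -120.0, 268.8]
CHK t30.52 z90.76 F [ 0.  -0.1  0.7]
CHK t30.90 z88.18 F [-0.5 -0.4  0.1]
CHK t31.27 z85.69 F [-0.1  0.7  0.1]
CHK t31.65 z83.70 F [ 0.4 -0.2 -0.4]
CHK t32.02 z81.86 F [0.  1.2 1.1]
CHK t32.40 z79.83 F [-0.8 -0.2  1.9]
CHK t32.77 z77.82 F [-1.5 -0.3  4.5]
```

```bash
K(){ python3 chk.py ${1:-7}; }
python3 -m crank '[[0,0,0,0.5,0],[0,0,0,0.7,0]]' >/dev/null && K && python3 -m crank '[[0,0,0,0.5,0],[0,0,0,0.7,0]]' >/dev/null && K && python3 -m crank '[[0,0,0,0.5,0],[0,0,0,0.7,0]]' >/dev/null && K 6.3 && python3 -m crank '[[0,0,0,0.3,0],[0,0,0,0.5,0]]' >/dev/null && K 6.3 && python3 -m crank '[[0,0,0,0.3,0],[0,0,0,0.5,0]]' >/dev/null && K 6.3 && python3 -m crank '[[0,0,0,0.3,0],[0,0,0,0.5,0]]' >/dev/null && K 6.3
```

```text
CHK t33.02 z77.15 F [-0.5  0.8  4.5]
CHK t33.27 z76.43 F [-1.4  0.   4.9]
CHK t33.52 z76.17 F [-2.5  0.9 10.2]
```

The force rose sharply, so the key is at its stop. I'll release it and retreat.

```bash
python3 -m crank '[[0,0,0,-1,0],[0,0,0,-12,0],[0,0,0,-60,0],[0,0,0,-110,0],[0,0,0,-110,0]]' >/dev/null; python3 -m crank '[[0,0,60,0,0],[0,0,120,0,0],[0,0,180,0,0],[0,0,240,0,0],[0,0,300,0,0]]' >/dev/null; python3 -m crank '[[0,0,60,0,0],[0,0,60,0,0],[0,0,60,0,0]]'; python3 - <<'E'
from plant import vision
import cv2
c=vision.capture("top"); cv2.imwrite('pics/end.png',cv2.resize(cv2.convertScaleAbs(c['color'][160:330,140:400,::-1],alpha=1.6),None,fx=3,fy=3,interpolation=cv2.INTER_CUBIC))
E
```

```text
time: 35.15
tool_pos: [435.9, 236.8, 362.8]
tcp_rot: [-3.141, -0.002, -2.998]
contact_force: [0.7, -1.1, 0.5]
grip_width: 0.4
finger_force: 0.0
```

View pics/end.png

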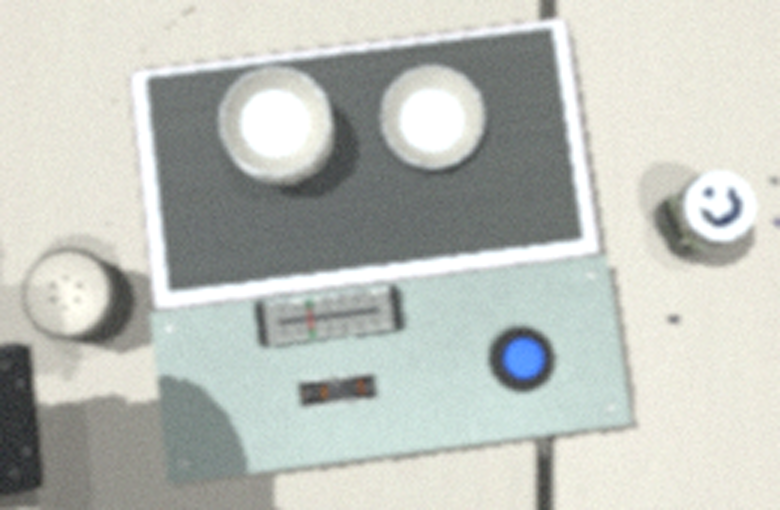

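The pointer is still on the mark at (310,318), the key at (524,357) is up, and everything stands where it was.

```bash
python3 -c "
from plant import bot
print(bot.close_job())"
```

```text
the job is handed in; nothing more can be done
None
```

The job is handed in, with no verdict returned: pointer on the green mark, start key pressed to its stop and released, and the dishes, shaker and jar not visibly moved, but my first try at the wheel read about 10 N down plus 6.6 N sideways (about 12 N, over your 10 N and right at the 12 N limit), and the key peaked at about 10 N.

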